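# Line up the finishing jars by height

### The job

Stand the brown stain bottle, the grey-lidded jar, the blue-lidded jar and the red-lidded jar upright on the cork marks of the board, one centred on each mark, in order of height with the tallest next to the end stop that has the brass knob. Do not tip any of them over on the way, and leave the white glue bottle standing where it is on the tray.

Things in the scene. Friction and masses are not known exactly. Their poses are not given: they have to be found in the camera images.
- stain_bottle_mid (a point): Tallest: slim dark-brown bottle with a green cap, 165 mm tall, body 48 mm across, tapering above; grip it by the upright green cap, 24 mm across, which fills the top 23 mm (best its upper half). About 0.22 kg. Point: on its axis, half-way up. Stands on the tray (floor 6 mm above the bench).
- grey_jar_mid (a point): Second tallest: dark-grey jar with a light-grey lid on a clear glass neck, 137 mm tall, round body 62 mm across, lid (top 19 mm) 60 mm; the body is straight up to 104 mm and narrows a little above; grip it 90 to 112 mm above its foot. About 0.4 kg. Point: on its axis, half-way up. Stands on the tray (floor 6 mm above the bench).
- blue_lid_jar_mid (a point): Third: pale jar with a dark-blue lid, 124 mm tall, round body 68 mm across, lid (top 19 mm) 62 mm; straight up to 92 mm; grip it 75 to 98 mm above its foot. About 0.35 kg. Point: on its axis, half-way up. Stands on the tray (floor 6 mm above the bench).
- red_lid_jar_mid (a point): Shortest: pinkish jar with a red lid, 85 mm tall, round body 68 mm across, lid (top 15 mm) 64 mm; straight up to 63 mm; grip it 42 to 62 mm above its foot. About 0.26 kg. Point: on its axis, half-way up. Stands on the tray (floor 6 mm above the bench).
- glue_bottle: White glue bottle, pointed nozzle, 60 mm across, 150 mm tall; it stays. Origin: centre of its foot. It, the four and a flat tin stand on the tray in one left-right row in any order, 94 mm apart; the row runs along y, turned 0.08 to 0.2 rad anticlockwise; the only room for fingers is in front of and behind each. Tray 130 mm deep, lips 18 mm high.
- mark_a: One of four alike round cork marks (76 mm across) in a straight row, 90 mm apart, on the pale board beyond the tray; which of the four varies. Origin: centre of its underside; its top, where a jar stands, is 3 mm higher, 15 mm above the bench. y axis: along the row; x axis: away from the robot, to a low fixed rail (34 mm above the bench), its face 51 mm from the centre.
- mark_b: One of four alike round cork marks (76 mm across) in a straight row, 90 mm apart, on the pale board beyond the tray; which of the four varies. Origin: centre of its underside; its top, where a jar stands, is 3 mm higher, 15 mm above the bench. y axis: along the row; x axis: away from the robot, to a low fixed rail (34 mm above the bench), its face 51 mm from the centre.
- mark_c: One of four alike round cork marks (76 mm across) in a straight row, 90 mm apart, on the pale board beyond the tray; which of the four varies. Origin: centre of its underside; its top, where a jar stands, is 3 mm higher, 15 mm above the bench. y axis: along the row; x axis: away from the robot, to a low fixed rail (34 mm above the bench), its face 51 mm from the centre.
- mark_d: One of four alike round cork marks (76 mm across) in a straight row, 90 mm apart, on the pale board beyond the tray; which of the four varies. Origin: centre of its underside; its top, where a jar stands, is 3 mm higher, 15 mm above the bench. y axis: along the row; x axis: away from the robot, to a low fixed rail (34 mm above the bench), its face 51 mm from the centre.
- knob_stop: Dark wooden end stop with a small brass knob on top (70 x 18 mm block, its top 34 mm above the bench, the knob's top 55 mm), fixed at one end of the row of marks, left or right, in line with it, 61 mm from the nearest mark's centre. The other end has a like stop without a knob. Origin: centre of the block's underside.
Mind the look-alikes: they are no part of the job. Leave any green look-alike of the part that bears red_lid_jar_mid alone.

How it is judged:
By the outcome, as a careful person would: the job done as asked, in the order asked, and still so for the second after the job is handed in, with the robot touching nothing.
It also fails if it takes over 109 s, if anything falls off the work surface, if the arm or the gripper's body presses on something with over 40 N, if the wrist force passes 120 N, or if a joint passes its speed limit or range.

### The arm

A 6-joint arm with a two-finger parallel gripper is mounted at the origin on the work surface; the furniture and walls round the work are solid. World frame = base frame: x ahead of the robot, y to its left, z up, the work surface at z = 0. Lengths are in mm, angles in rad, forces in N, time in s.
With the tool pointing down it reaches from about 375 to 975 mm from the base axis. Payload 3.8 kg.
Tool frame: the origin (TCP) lies on the centre line of the jaws, within the pads' length; the fingertips stand 11 mm ahead of it and the grasp point (between the pads) lies 8 mm behind it; z points along the fingers, y is the line along which they close (so a half turn about z gives the same grasp; the last joint's range is limited). The gripper opens to 85 mm and grips with 20 to 120 N. Pads are 22 mm wide; open, the fingers measure 114 mm over their backs; the gripper's body (76 mm by 85 mm) begins 54 mm behind the grasp point. The pads swing forward as they close: fully open they stand 13 mm farther back than shut.
Start: joints at [1.231, 0.264, 1.604, -0, 1.274, -0.037], TCP at [201.279, 644.286, 242.28] pointing down, gripper open.
Joint ranges: [-2.63, 2.63], [-0.94, 2.18], [0.31, 2.57], [-1.31, 4.45], [0, 2.66], [-2.55, 2.55]. Speed limits (rad/s): [2.57, 2.57, 3.14, 3.14, 3.14, 3.14].

### API

Orientations are given as a rotation vector (axis times angle).
In Python, from bench import observe, vision, order gives the robot as it stands.
- The arm moves only by the tool jog_arm, never from a script. Its argument "moves" is a list of rows, each a list of 5 numbers: the finger opening in m, from 0 to 0.0854, then the shift along the world's x, y, z in m, then the turn about the world's z in rad. In form: [[gripper, tx, ty, tz, yaw], ...]. A call has exactly 10 rows; each row shifts and turns the commanded pose from where the row before left it; what a row does not reach is not made up. A row lasts 1/8 s, in which the tool goes at most 62.5 mm and 10.7 degrees, less where a joint would pass 70% of its speed; a pose out of reach is approached as far as the arm can. A call with a gripper value outside its range is refused whole. The fingers move at their own pace and stop on an object; "squeeze" is the grip in N (left out, the last holds). Time passes only in rows, so rows that do not move let the fingers close, or fill a call up. It gives the time, the measured TCP pose, the force, the opening and the grip force at its end, in the units of the state.
- observe(): the state, without advancing time (a new reading comes with each control period).
- vision.camera(name): name is "scene" or "top" or "wrist"; returns the picture (420x560x3 uint8, red, green, blue); there is no depth.
- vision.camera_info(name): a dict with "intrinsics" (3x3 intrinsics, pixels), "R" (3x3) and "t" (3): a world point X has camera coordinates R X + t; the wrist camera has in their place "mount" (4x4, takes a point from camera to tool coordinates, whose origin is the TCP and whose axes are the flange's). Camera axes: x right, y down, z forward; pixel columns grow to the right and rows downward; lengths in mm; the calibration is good to about 2 mm. A picture is of the moment at which its call begins: read the wrist's pose just before it. camera_info takes no time and is no camera call.
- order.hand_in(): hands the job in; it is judged then, once.
The state is a dict: "time_s": time; "joints": joint angles; "qd": joint speeds; "effort": joint torques, N m; "position": TCP position; "orientation": TCP orientation; "contact_force": force on the tool from outside, world axes, zero at the start; "moment": the same for the moment, N m; "grip_width": finger opening in mm; "grasp_force": force on a finger pad.
Only numpy, scipy, OpenCV 4.12 (cv2) and the standard library are available. Lean on these libraries where they do the work, as an engineer would, in place of code of your own. Each camera call takes 0.05 s, during which the arm holds its last target. There are 200 camera calls.

## Working session

There is one attempt and no reset: what is moved stays moved. The work goes in short steps, Python scripts to look and compute and a tool call to move; the robot and the scene stay as the last step left them, time stands still between calls to the robot, and variables do not carry over. Pictures are saved under pics/ and viewed, at most 14 in all, crops included, and the job is handed in when it is done.

Besides the shell and the picture viewer there is one more tool, called by a JSON object that holds its "fn" and its "kwargs", one argument or row to a line. jog_arm: Moves the arm, as the interface text tells. Its arguments: {"type":"object","properties":{"moves":{"type":"array","items":{"type":"array","items":{"type":"number"}}},"squeeze":{"type":"number"}},"required":["moves"]}

```bash
mkdir -p pics; ls; python3 - <<'E'
from bench import observe, vision
import cv2
print(observe())
for n in("scene","top"):
    cv2.imwrite(f"pics/{n}0.png",vision.camera(n)[:,:,::-1]); print(n,vision.camera_info(n))
print(vision.camera_info("wrist"))
E
```

```text
pics
{'time_s': 0.0, 'joints': array([ 1.23110467e+00,  2.64742475e-01,  1.60537720e+00, -4.97672643e-05,
        1.27370903e+00, -3.68940094e-02]), 'qd': array([-3.11347953e-04, -7.17817110e-05, -9.53393605e-04,  7.45673440e-05,
        1.11834856e-03, -1.61936291e-03]), 'effort': array([ 4.24822683e-04, -5.15076900e+01, -3.67330992e+01, -2.01065486e-04,
        1.26384161e-02,  3.32218451e-05]), 'position': array([201.05541193, 643.61613675, 240.96747501]), 'orientation': array([-0.4737394 , -3.10529021,  0.00346388]), 'contact_force': array([ 0.51303142, -0.02391539,  0.26861055]), 'moment': array([ 0.02626513, -0.04145377, -0.02932848]), 'grasp_force': 0.0, 'grip_width': 85.28302471831914}
scene {'intrinsics': array([[478.18817613,   0.        , 280.67440218],
       [  0.        , 478.18817613, 208.86397885],
       [  0.        ,   0.        ,   1.        ]]), 'R': array([[-0.53078586,  0.84747261, -0.00751914],
       [ 0.74449426,  0.46201281, -0.48194653],
       [-0.40496255, -0.26140836, -0.87616837]]), 't': array([ 340.47442478, -336.63394625, 1367.08094431])}
top {'intri
[... 229 characters left out ...]
      [-9.81040047e-01, -2.98196945e-04, -1.93804893e-01],
       [ 1.93804051e-01,  1.81546452e-03, -9.81038579e-01]]), 't': array([ -67.521337  ,  513.8602069 , 1278.46987962])}
{'intrinsics': array([[316.23192596,   0.        , 277.6100067 ],
       [  0.        , 316.23192596, 209.84829461],
       [  0.        ,   0.        ,   1.        ]]), 'mount': array([[ 1.14729912e-03, -9.49544212e-01, -3.13631110e-01,
         8.03679975e+01],
       [ 9.99999291e-01,  1.18985856e-03,  5.57183161e-05,
         1.50656341e-01],
       [ 3.20269657e-04, -3.13630952e-01,  9.49544903e-01,
        -1.30923988e+02],
       [ 0.00000000e+00,  0.00000000e+00,  0.00000000e+00,
         1.00000000e+00]])}
```

View pics/scene0.png

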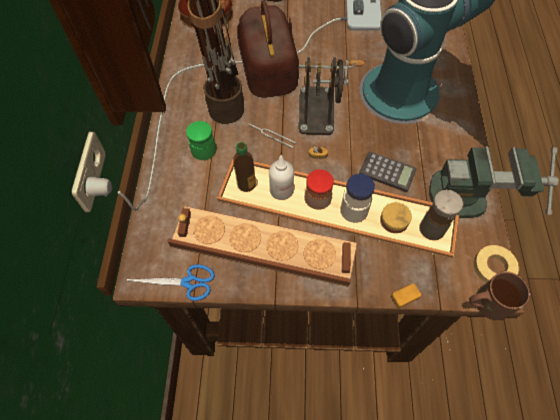

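View pics/top0.png

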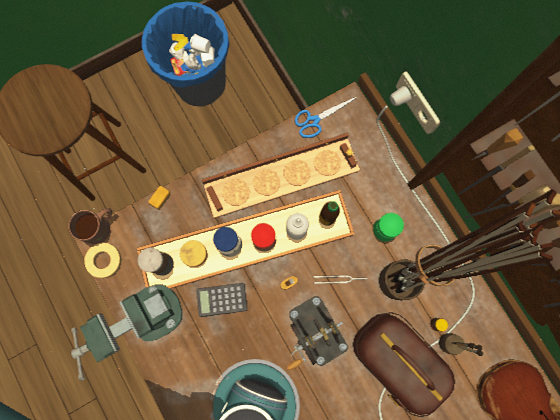

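The top picture shows, left to right (+y to -y): grey jar (152,260), tin (193,253), blue (227,240), red (263,236), glue (297,226), stain bottle (330,212). The marks are at (235,191), (266,181), (297,172) and (328,162), with the knob stop on the right at (347,153). Look-alikes: a green-lidded jar at (390,226), which I leave alone, a flat yellow tin lid and a mug. I'll check a close crop next.

```bash
cat > h.py <<'E'
import numpy as np, cv2
from bench import observe, vision
def ray(n,u,v,info=None):
    i=info or vision.camera_info(n); K,R,t=i["intrinsics"],i["R"],i["t"]
    return -R.T@t, R.T@np.linalg.solve(K,[u,v,1])
def on(n,u,v,z):
    c,d=ray(n,u,v); return c+d*(z-c[2])/d[2]
def proj(n,X):
    i=vision.camera_info(n); p=i["intrinsics"]@(i["R"]@np.array(X,float)+i["t"]); return p[:2]/p[2]
E
python3 - <<'E'
from h import *
im=cv2.imread("pics/top0.png")
cv2.imwrite("pics/topc.png",cv2.resize(im[130:290,125:375],None,fx=3.2,fy=3.2,interpolation=cv2.INTER_CUBIC))
print(-vision.camera_info("top")["R"].T@vision.camera_info("top")["t"],-vision.camera_info("scene")["R"].T@vision.camera_info("scene")["t"])
for nm,uv,z in (("grey",(150,257),143),("blue",(227,238),130),("red",(263,236),91),("glue",(297,222),120),("stain",(331,208),171),("m1",(235,191),15),("m4",(328,162),15),("knob",(347,153),40),("vise",(160,310),60),("vise",(120,325),60)):
    print(nm,on("top",*uv,z).round())
E
```

```text
[ 256.38831011  -69.68900789 1353.70054034] [ 984.95763374  224.35283567 1038.11358765]
grey [372. 251. 143.]
blue [421.  64. 130.]
red [431. -24.  91.]
glue [ 463. -111.  120.]
stain [ 489. -192.  171.]
m1 [568.  58.  15.]
m4 [ 652. -202.   15.]
knob [ 670. -253.   40.]
vise [244. 240.  60.]
vise [207. 340.  60.]
```

View pics/topc.png

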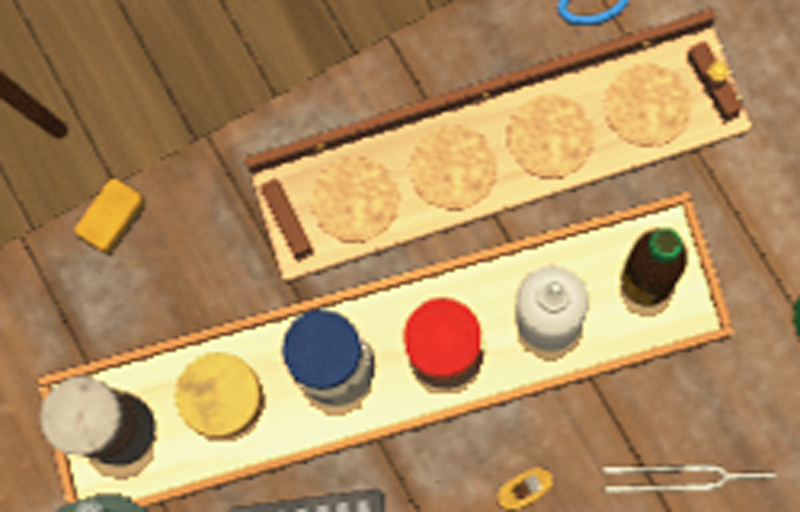

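The crop confirms the layout: knob on the right stop at crop (717,72), the red and blue lids are the right ones, and the green look-alike is outside the row. Next I'll measure in both views.

```bash
python3 - <<'E'
from h import *
ims={n:cv2.imread(f"pics/{n}0.png") for n in("top","scene")}
def tri(ps):
    A=np.zeros((3,3));b=np.zeros(3);r=[]
    for n,p in ps.items():
        c,d=ray(n,*p);d/=np.linalg.norm(d);P=np.eye(3)-np.outer(d,d);A+=P;b+=P@c;r.append((P,c))
    X=np.linalg.solve(A,b);return X,[np.linalg.norm(P@(X-c)).round(1) for P,c in r]
def cen(n,p,rad,f):
    im=ims[n];h=cv2.cvtColor(im,cv2.COLOR_BGR2HSV).astype(int)
    yy,xx=np.mgrid[:420,:560]; m=(f(h[...,0],h[...,1],h[...,2]))&(np.hypot(xx-p[0],yy-p[1])<rad)
    m=cv2.morphologyEx(m.astype(np.uint8),cv2.MORPH_OPEN,np.ones((2,2)))
    k,l,s,c=cv2.connectedComponentsWithStats(m); i=1+np.argmax(s[1:,4]); return c[i],s[i]
obj={"red":((263,234),(319,182),22,lambda h,s,v:((h<8)|(h>172))&(s>180)&(v>110)),
"blue":((227,238),(360,187),22,lambda h,s,v:(h>105)&(h<130)&(s>80)),
"green":((331,208),(241,148),12,lambda h,s,v:(h>50)&(h<85)&(s>90)&(v>40)),
"grey":((150,259),(448,202),16,lambda h,s,v:(s<70)&(v>90)),
"glue":((297,224),(282,175),30,lambda h,s,v:(s<70)&(v>90))}
for k,(a,b,r,f) in obj.items():
    o={n:cen(n,p,r,f) for n,p in(("top",a),("scene",b))}
    print(k,tri({n:q[0] for n,q in o.items()}),[(n,q[0].round(1),q[1]) for n,q in o.items()])
cv2.imwrite("pics/scenec.png",cv2.resize(ims["scene"][130:290,160:480],None,fx=2.5,fy=2.5,interpolation=cv2.INTER_CUBIC))
# mark hues
for n,ps in(("top",[(235,191),(250,186),(266,181)]),("scene",[(209,230),(227,234),(245,238)])):
    h=cv2.cvtColor(ims[n],cv2.COLOR_BGR2HSV)
    for p in ps: print(n,h[p[1]-2:p[1]+3,p[0]-2:p[0]+3].reshape(-1,3).mean(0).round())
print(proj("top",(0,0,0)),proj("scene",(0,0,0)),proj("top",observe()["position"]))
E
```

```text
red (array([431.18358176, -23.04164568,  77.96770136]), [np.float64(3.0), np.float64(3.0)]) [('top', array([264. , 236.4]), array([253, 225,  23,  24, 456], dtype=int32)), ('scene', array([320.7, 182. ]), array([308, 171,  27,  23, 501], dtype=int32))]
blue (array([415.15860724,  70.27129236, 129.33226897]), [np.float64(3.8), np.float64(3.8)]) [('top', array([226.1, 239.9]), array([215, 228,  24,  24, 444], dtype=int32)), ('scene', array([362.4, 183.4]), array([349, 175,  26,  19, 309], dtype=int32))]
green (array([ 490.63324321, -197.38503506,  142.84596954]), [np.float64(1.8), np.float64(1.8)]) [('top', array([332.7, 209.3]), array([329, 205,  10,   8,  36], dtype=int32)), ('scene', array([242.9, 151.6]), array([238, 147,  10,   9,  60], dtype=int32))]
grey (array([364.2806058 , 252.92750923, 134.85967392]), [np.float64(4.1), np.float64(4.1)]) [('top', array([151.4, 260.2]), array([139, 247,  25,  26, 483], dtype=int32)), ('scene', array([449.2, 202.8]), array([435, 191,  30,  25, 567], dtype=int32))]
glue (array([ 460.4545126 , -122.72801162,   51.4266419 ]), [np.float64(11.3), np.float64(11.3)]) [('top', array([304.6, 225.6]), array([288, 208,  40,  32, 768], dtype=int32)), ('scene', array([281.8, 178.9]), array([270, 157,  25,  43, 764], dtype=int32))]
top [ 19. 131. 240.]
top [ 21. 112. 243.]
top [ 19. 130. 240.]
scene [ 15. 137. 227.]
scene [ 16. 123. 234.]
scene [ 15. 136. 227.]
[253.8108737  406.41622661] [399.76818729  91.11354611] [-45.21555059 330.90639583]
```

View pics/scenec.png

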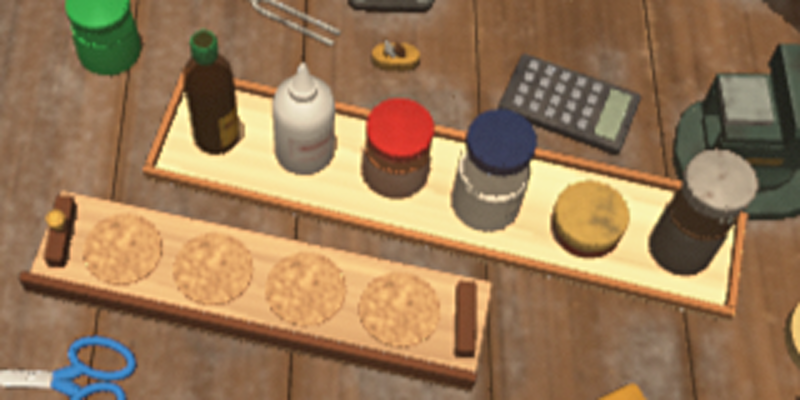

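The scene view agrees: knob at crop (57,218), and the same row order. Now I'll hover over the row so the wrist camera can measure precisely.

{"fn": "jog_arm", "kwargs": {
  "moves": [
    [0.085,0,0,0.055,0],
    [0.085,0,0,0.055,0],
    [0.085,0.025,-0.055,0,-0.125],
    [0.085,0.025,-0.055,0,-0.125],
    [0.085,0.025,-0.055,0,-0.125],
    [0.085,0.025,-0.055,0,-0.125],
    [0.085,0.025,-0.055,0,-0.125],
    [0.085,0.025,-0.055,0,-0.125],
    [0.085,0.025,-0.055,0,-0.125],
    [0.085,0.025,-0.055,0,-0.125]
  ],
  "squeeze": 40
}}

```text
time_s: 1.35
position: [401.5, 202.4, 352.0]
orientation: [1.909, 2.495, 0.0]
contact_force: [0.3, 0.9, -0.2]
grip_width: 84.8
grasp_force: 0.0
```

{"fn": "jog_arm", "kwargs": {
  "moves": [
    [0.085,0.02,-0.055,0,0],
    [0.085,0.02,-0.055,0,0],
    [0.085,0.02,-0.055,0,0],
    [0.085,0.02,-0.055,0,0],
    [0.085,0.02,-0.055,0,0],
    [0.085,0,0,0,0],
    [0.085,0,0,0,0],
    [0.085,0,0,0,0],
    [0.085,0,0,0,0],
    [0.085,0,0,0,0]
  ]
}}

```text
time_s: 2.6
position: [501.2, -69.8, 352.5]
orientation: [1.902, 2.5, 0.0]
contact_force: [0.7, -1.1, 0.2]
grip_width: 85.0
grasp_force: 0.0
```

```bash
cat >> h.py <<'E'
from scipy.spatial.transform import Rotation as Ro
def wsnap(fn):
    s=observe(); im=vision.camera("wrist")[:,:,::-1].copy(); cv2.imwrite(fn,im)
    i=vision.camera_info("wrist"); T=np.eye(4);T[:3,:3]=Ro.from_rotvec(s["orientation"]).as_matrix();T[:3,3]=s["position"]
    M=np.linalg.inv(T@i["mount"]); inf=dict(intrinsics=i["intrinsics"],R=M[:3,:3],t=M[:3,3])
    np.savez(fn[:-4],**inf); return im,inf,s
def load(fn): return cv2.imread(fn),dict(np.load(fn[:-4]+".npz"))
def onw(inf,u,v,z):
    c,d=ray(None,u,v,inf); return c+d*(z-c[2])/d[2]
def pw(inf,X):
    p=inf["intrinsics"]@(inf["R"]@np.array(X,float)+inf["t"]); return p[:2]/p[2]
E
python3 - <<'E'
from h import *
im,inf,s=wsnap("pics/w1.png"); print(s["time_s"],s["position"],s["orientation"],s["joints"])
for X in((364,253,143),(415,70,130),(431,-23,91),(490,-197,171)):print(pw(inf,X))
E
```

```text
2.6 [501.17043294 -69.79885445 352.49386102] [1.90249331e+00 2.49960547e+00 2.88236962e-04] [-1.87620325e-01 -1.10388411e-01  1.80531212e+00  1.53283034e-05
  1.44628849e+00 -4.57261784e-01]
[ 216.63059753 -266.71744033]
[230.94761639  22.66331857]
[231.26366516 119.96814069]
[237.93986769 290.68186555]
```

View pics/w1.png

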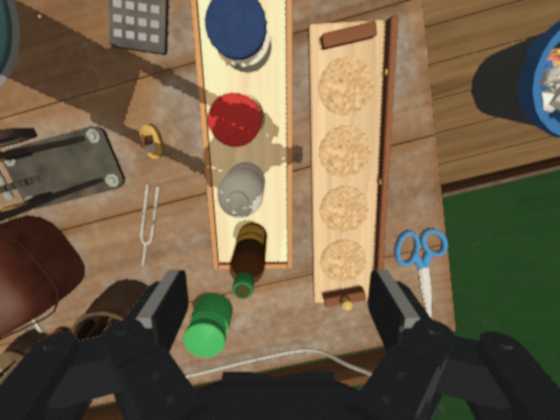

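The wrist view shows blue at (236,25), red (236,119), glue (240,190), the stain cap (243,285), marks at (345,86), (345,150), (344,207) and (344,260), and the knob at (346,303). The green decoy is at (205,340). Next I'll measure the marks and the lids.

```bash
cat >> h.py <<'E'
def blobs(im,f,box,k=3,mn=60):
    h=cv2.cvtColor(cv2.GaussianBlur(im,(k,k),0),cv2.COLOR_BGR2HSV).astype(int)
    m=f(h[...,0],h[...,1],h[...,2]).astype(np.uint8); b=np.zeros_like(m); b[box[1]:box[3],box[0]:box[2]]=1; m*=b
    m=cv2.morphologyEx(cv2.morphologyEx(m,cv2.MORPH_CLOSE,np.ones((5,5))),cv2.MORPH_OPEN,np.ones((3,3)))
    out=[]
    for c in cv2.findContours(m,cv2.RETR_EXTERNAL,cv2.CHAIN_APPROX_NONE)[0]:
        if cv2.contourArea(c)>mn: out.append((cv2.fitEllipse(cv2.convexHull(c)),cv2.contourArea(c)))
    return out
RED=lambda h,s,v:((h<6)|(h>174))&(s>170)&(v>60)
BLUE=lambda h,s,v:(h>108)&(h<130)&(s>110)
GREEN=lambda h,s,v:(h>55)&(h<90)&(s>90)
E
python3 - <<'E'
from h import *
im,inf=load("pics/w1.png")
def show(n,f,box,z):
    for e,a in blobs(im,f,box): print(n,np.round(e[0],1),np.round(e[1],1),a,onw(inf,*e[0],z).round(1))
show("red",RED,(190,80,280,160),88); show("blue",BLUE,(190,0,280,70),128); show("green",GREEN,(225,265,262,305),166)
h=cv2.cvtColor(im,cv2.COLOR_BGR2HSV)
for p in((345,86),(345,118),(345,150),(345,179),(345,235),(318,120)):print(p,h[p[1]-2:p[1]+3,p[0]-2:p[0]+3].reshape(-1,3).mean(0).round(),end=' ')
print()
# marks: saturation/value thresholds within board
g=cv2.GaussianBlur(im,(5,5),0);hh=cv2.cvtColor(g,cv2.COLOR_BGR2HSV)
for x in (345,):
    print([tuple(int(q) for q in hh[y,x]) for y in range(105,130,2)])
mk=np.hstack([cv2.resize(im[40:310,300:400],None,fx=2,fy=2),cv2.cvtColor(cv2.resize(hh[40:310,300:400,1],None,fx=2,fy=2),cv2.COLOR_GRAY2BGR),cv2.cvtColor(cv2.resize(hh[40:310,300:400,0]*8,None,fx=2,fy=2),cv2.COLOR_GRAY2BGR)])
cv2.imwrite("pics/mk.png",mk)
E
```

```text
red [234.2 119.2] [51.  52.3] 2028.0 [433.8 -21.5  88. ]
blue [235.7  23.1] [56.5 69.2] 2669.0 [419.2  71.3 128. ]
green [243.6 283. ] [18.9 21.3] 177.5 [ 494.  -188.7  166. ]
(345, 86) [ 17. 105. 232.] (345, 118) [ 17.  93. 236.] (345, 150) [ 17. 107. 227.] (345, 179) [ 17.  95. 229.] (345, 235) [ 17.  94. 231.] (318, 120) [ 17.  91. 242.] 
[(17, 109, 218), (17, 107, 226), (17, 107, 224), (17, 108, 221), (17, 107, 216), (17, 99, 223), (17, 93, 235), (17, 93, 237), (17, 93, 237), (17, 93, 235), (17, 100, 226), (17, 106, 224), (17, 107, 225)]
```

View pics/mk.png

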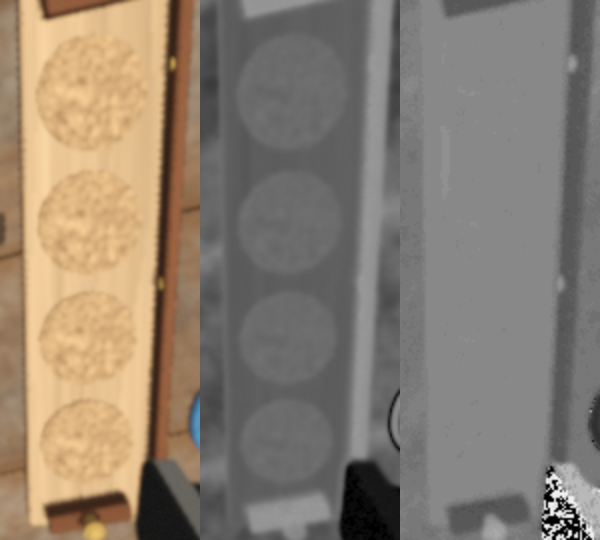

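The four cork marks stand out in saturation (about 107 against 94 for the board). I'll threshold at 101.

```bash
python3 - <<'E'
from h import *
im,inf=load("pics/w1.png")
P=[]
for e,a in blobs(im,lambda h,s,v:(s>100)&(s<125)&(v>150),(314,50,373,288),5,500):
    P.append(onw(inf,*e[0],15)); print(np.round(e[0],1),np.round(e[1],1),a,P[-1].round(1))
P=np.array(sorted(map(tuple,P),key=lambda p:p[1]))
if len(P)==4:
    print(np.linalg.norm(np.diff(P,axis=0),axis=1)); c=P.mean(0); d=P[3]-P[0];d/=np.linalg.norm(d);print("row",np.arctan2(-d[0],d[1]))
    for k in(-1.5,-.5,.5,1.5):print((c+d*90*k).round(1))
T=cv2.imread("pics/top0.png")
for thr in(118,122,126):
  for e,a in blobs(T,lambda h,s,v:(s>thr)&(v>150),(218,140,343,215),3,150): print("top",thr,np.round(e[0],1),np.round(e[1],1),a,on("top",*e[0],15).round(1))
E
```

```text
[342.7 260.1] [42.1 45.6] 1456.5 [ 648.  -196.7   15. ]
[343.5 208.4] [46.1 48.6] 1698.0 [ 619.6 -111.7   15. ]
[344.6 150.8] [50.2 53.7] 2031.5 [591.8 -27.   15. ]
[345.8  85.4] [54.4 59.2] 2446.5 [563.6  58.1  15. ]
[89.63036249 89.12592867 89.65458745]
row 0.31961166020509546
[ 648.2 -197.5   15. ]
[ 619.9 -112.1   15. ]
[591.6 -26.6  15. ]
[563.3  58.8  15. ]
top 118 [281.9 176.3] [ 82. 150.] 5043.0 [610.2 -72.7  15. ]
top 122 [301.6 203. ] [24.7 85.4] 361.0 [ 534.  -127.2   15. ]
top 122 [266.6 183.2] [26.7 31.9] 561.5 [590.4 -30.   15. ]
top 122 [231.2 191.6] [34.1 47.3] 758.0 [566.3  68.1  15. ]
top 122 [296.5 172.5] [25.5 28.1] 526.5 [ 621.3 -113.6   15. ]
top 122 [320.3 156. ] [32.6 47.2] 732.0 [ 669.3 -181.    15. ]
top 126 [301.7 202.7] [21.6 87.5] 320.0 [ 534.9 -127.4   15. ]
top 126 [235.4 192. ] [26.1 26.9] 515.5 [565.1  56.4  15. ]
top 126 [266.4 182.1] [25.9 26.3] 501.0 [593.4 -29.4  15. ]
top 126 [296.6 172.5] [25.4 26.2] 491.0 [ 621.1 -113.7   15. ]
top 126 [327.1 162.6] [24.9 26.8] 476.5 [ 649.9 -199.7   15. ]
```

{"fn": "jog_arm", "kwargs": {
  "moves": [
    [0.085,-0.002,-0.03,-0.018,0],
    [0.085,-0.002,-0.03,-0.018,0],
    [0.085,-0.002,-0.03,-0.018,0],
    [0.085,-0.002,-0.03,-0.018,0],
    [0.06,0,0,0,0],
    [0.06,0,0,0,0],
    [0.06,0,0,0,0],
    [0.06,0,0,0,0],
    [0.06,0,0,0,0],
    [0.06,0,0,0,0]
  ]
}}

```text
time_s: 3.9
position: [493.4, -190.5, 280.5]
orientation: [1.904, 2.498, 0.0]
contact_force: [-0.3, 0.0, -0.3]
grip_width: 60.2
grasp_force: 0.0
```

```bash
python3 - <<'E'
from h import *
im,inf,s=wsnap("pics/w2.png"); print(s["time_s"],s["position"],s["orientation"],s["grip_width"])
for e,a in blobs(im,GREEN,(200,100,380,330)): print(np.round(e[0],1),np.round(e[1],1),a,onw(inf,*e[0],171).round(1),onw(inf,*e[0],160).round(1))
E
```

```text
3.9 [ 493.37821812 -190.50016578  280.47198852] [1.90409719e+00 2.49842011e+00 1.42920351e-04] 60.167762810124664
[222.7 289.2] [51.6 75.6] 2048.5 [ 466.6 -272.5  171. ] [ 466.3 -279.8  160. ]
[276.4 211. ] [27.3 28.2] 217.5 [ 492.8 -190.6  171. ] [ 493.7 -194.1  160. ]
```

View pics/w2.png

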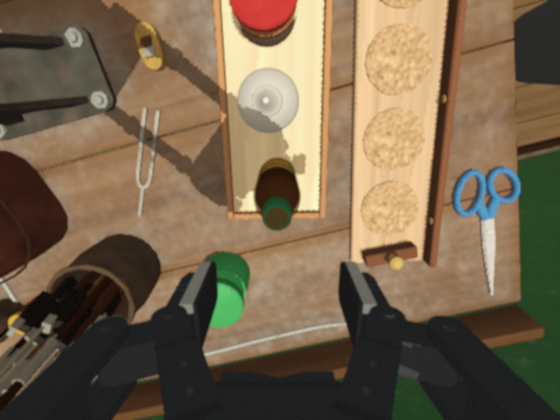

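The stain cap is at (277,213), which puts it at about (493,-192). The glue bottle is at (267,100) and the decoy at (228,290), both clear. Descending to the cap.

{"fn": "jog_arm", "kwargs": {
  "moves": [
    [0.06,0,-0.0015,-0.02,0],
    [0.06,0,0,-0.02,0],
    [0.06,0,0,-0.02,0],
    [0.06,0,0,-0.02,0],
    [0.06,0,0,-0.02,0],
    [0.06,0,0,-0.0225,0],
    [0.06,0,0,0,0],
    [0.015,0,0,0,0],
    [0.015,0,0,0,0],
    [0.015,0,0,0,0]
  ],
  "squeeze": 45
}}

```text
time_s: 5.2
position: [493.9, -192.5, 158.8]
orientation: [1.904, 2.497, 0.001]
contact_force: [-0.8, -0.6, 1.3]
grip_width: 26.1
grasp_force: 43.3
```

{"fn": "jog_arm", "kwargs": {
  "moves": [
    [0.015,0,0,0,0],
    [0.015,0,0,0,0],
    [0.015,0,0,0,0],
    [0.015,0,0,0,0],
    [0.015,0,0,0.005,0],
    [0.015,0,0,0.01,0],
    [0.015,0,0,0.015,0],
    [0.015,0,0,0.015,0],
    [0.015,0,0,0.015,0],
    [0.015,0,0,0,0]
  ]
}}

```text
time_s: 6.45
position: [494.6, -192.8, 220.2]
orientation: [1.902, 2.495, 0.002]
contact_force: [0.1, -0.3, -2.9]
grip_width: 25.9
grasp_force: 42.8
```

```bash
python3 - <<'E'
from h import *
im,inf,s=wsnap("pics/w3.png"); print(s)
# marks
P=[]
for e,a in blobs(im,lambda h,s,v:(s>100)&(s<130)&(v>140),(330,0,450,300),5,500): print(np.round(e[0],1),np.round(e[1],1),a,onw(inf,*e[0],15).round(1))
cv2.imwrite("pics/sc3.png",cv2.resize(vision.camera("scene")[100:290,150:430,::-1],None,fx=2,fy=2))
cv2.imwrite("pics/w3c.png",np.hstack([cv2.imread("pics/sc3.png"),im[:380,330:560]]))
E
```

```text
{'time_s': 6.45, 'joints': array([-4.18555719e-01,  3.45609563e-03,  1.93901468e+00,  1.21629651e-05,
        1.19487982e+00, -6.86630493e-01]), 'qd': array([ 1.63238397e-04,  1.80610583e-02,  3.20578180e-02, -8.97837177e-05,
       -9.79724656e-03, -1.28439957e-03]), 'effort': array([ 3.20938008e-02, -3.77556038e+01, -3.73247194e+01,  1.44315191e-02,
        1.75280375e-01,  2.56090661e-04]), 'position': array([ 494.58041842, -192.75313058,  220.16528026]), 'orientation': array([1.90215511e+00, 2.49509654e+00, 1.55256941e-03]), 'contact_force': array([ 0.09628052, -0.32979962, -2.86722608]), 'moment': array([-0.03179282, -0.02557741,  0.0112584 ]), 'grasp_force': 42.76618037838489, 'grip_width': 25.88093664909242}
[406.  224.2] [66.4 74.5] 3441.0 [ 649.2 -200.4   15. ]
[412.3 140.8] [70.7 80.5] 4299.5 [ 619.2 -111.9   15. ]
[351.4  99.9] [35.2 46. ] 520.5 [544.2 -90.7  15. ]
[421.4  45.8] [80.6 94.7] 5146.5 [592.2 -26.8  15. ]
[351.6  26.4] [27.4 84.1] 1182.0 [522.4 -29.1  15. ]
```

View pics/w3c.png

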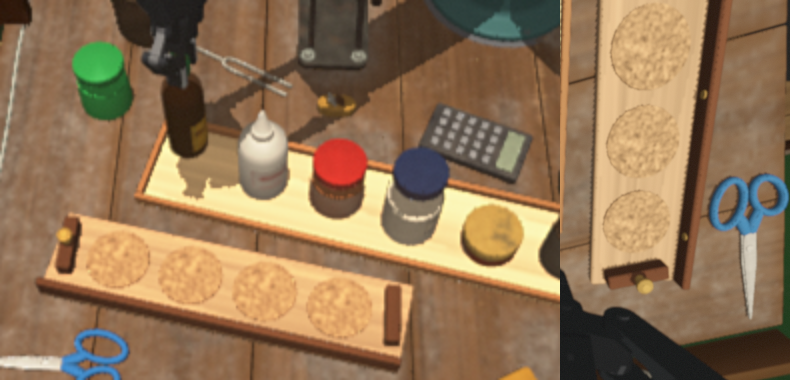

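The bottle is upright in the grip and well clear; the scene crop shows its foot above the tray lip. Carrying it to the knob-end mark, about (648.5,-198).

{"fn": "jog_arm", "kwargs": {
  "moves": [
    [0.015,0.01,0,0,0],
    [0.015,0.02,-0.001,0,0],
    [0.015,0.025,-0.001,0,0],
    [0.015,0.025,-0.001,0,0],
    [0.015,0.025,-0.001,0,0],
    [0.015,0.02,-0.001,0,0],
    [0.015,0.015,0,0,0],
    [0.015,0.01,0,0,0],
    [0.015,0.004,0,0,0],
    [0.015,0,0,0,0]
  ]
}}

```text
time_s: 7.8
position: [647.1, -197.2, 217.7]
orientation: [-1.905, -2.498, 0.0]
contact_force: [-0.3, -2.0, -3.8]
grip_width: 25.9
grasp_force: 42.8
```

{"fn": "jog_arm", "kwargs": {
  "moves": [
    [0.015,0,0,0,0],
    [0.015,0,0,-0.01,0],
    [0.015,0,0,-0.01,0],
    [0.015,0,0,-0.01,0],
    [0.015,0,0,-0.007,0],
    [0.015,0,0,-0.005,0],
    [0.015,0,0,-0.003,0],
    [0.015,0,0,-0.002,0],
    [0.015,0,0,0,0],
    [0.015,0,0,0,0]
  ]
}}

```text
time_s: 9.05
position: [647.5, -197.3, 171.1]
orientation: [1.904, 2.498, 0.0]
contact_force: [0.6, 0.6, -3.2]
grip_width: 26.1
grasp_force: 42.8
```

```bash
python3 - <<'E'
from h import *
s=observe();print(s["position"],s["contact_force"],s["grip_width"],s["grasp_force"])
E
```

```text
[ 647.47510206 -197.28228232  171.14526504] [ 0.59037369  0.6177302  -3.22492669] 26.094676310084353 42.824589300435036
```

{"fn": "jog_arm", "kwargs": {
  "moves": [
    [0.015,0.001,-0.001,-0.001,0],
    [0.015,0,0,-0.001,0],
    [0.015,0,0,-0.001,0],
    [0.015,0,0,-0.0005,0],
    [0.015,0,0,0,0],
    [0.015,0,0,0,0],
    [0.015,0,0,0,0],
    [0.015,0,0,0,0],
    [0.015,0,0,0,0],
    [0.015,0,0,0,0]
  ]
}}

```text
time_s: 10.3
position: [648.6, -198.3, 167.9]
orientation: [1.904, 2.498, 0.0]
contact_force: [-2.1, 0.9, 5.2]
grip_width: 25.7
grasp_force: 44.6
```

Contact is made, so I'll release and rise, then head towards the grey jar.

{"fn": "jog_arm", "kwargs": {
  "moves": [
    [0.03,0,0,0,0],
    [0.035,0,0,0,0],
    [0.045,0,0,0,0],
    [0.06,0,0,0,0],
    [0.06,0,0,0,0],
    [0.06,0,0,0.02,0],
    [0.06,0,0,0.03,0],
    [0.06,0,0,0.04,0],
    [0.06,0,0,0.04,0],
    [0.06,0,0,0.04,0]
  ]
}}

```text
time_s: 11.55
position: [648.4, -198.2, 340.7]
orientation: [1.903, 2.497, 0.001]
contact_force: [0.0, -0.0, 0.3]
grip_width: 60.0
grasp_force: 0.0
```

{"fn": "jog_arm", "kwargs": {
  "moves": [
    [0.085,-0.028,0.045,0,0],
    [0.085,-0.028,0.045,0,0],
    [0.085,-0.028,0.045,0,0],
    [0.085,-0.028,0.045,0,0],
    [0.085,-0.028,0.045,0,0],
    [0.085,-0.028,0.045,0,0],
    [0.085,-0.028,0.045,0,0],
    [0.085,-0.028,0.045,0,0],
    [0.085,-0.028,0.045,0,0],
    [0.085,-0.028,0.045,0,0]
  ]
}}

```text
time_s: 12.8
position: [367.4, 253.2, 339.4]
orientation: [1.904, 2.497, 0.005]
contact_force: [0.8, 1.2, -0.3]
grip_width: 85.1
grasp_force: 0.0
```

```bash
python3 - <<'E'
from h import *
im,inf,s=wsnap("pics/w4.png"); print(s["time_s"],s["position"],s["orientation"])
print(pw(inf,(366,253,140)))
E
```

```text
12.8 [367.39037052 253.15178697 339.41635229] [1.904247   2.49710357 0.00508653]
[275.48209743 184.43165138]
```

View pics/w4.png

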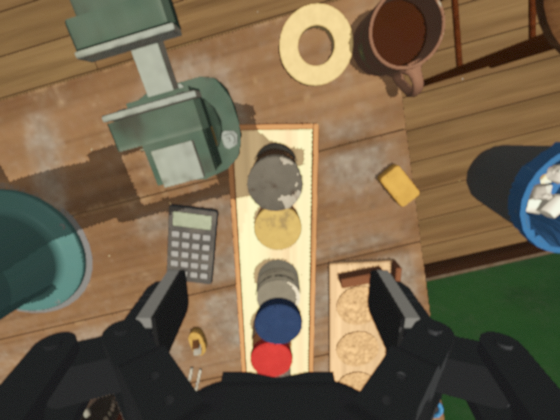

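The wrist view shows the grey lid centred near (275,183) and the vice close on the robot side, with its block at (182,163). I'll check the vice's height and clearance.

```bash
python3 - <<'E'
from h import *
im,inf=load("pics/w4.png")
t=cv2.imread("pics/top0.png")[270:360,60:200]; sc=cv2.imread("pics/scene0.png")[130:230,420:560]
cv2.imwrite("pics/v.png",np.hstack([cv2.resize(t,(420,270)),cv2.resize(sc[:90],(420,270))])[:, :800])
print(onw(inf,274.5,183,143).round(1))
for z in(60,90,120): print(z,onw(inf,207,175,z).round(),onw(inf,240,130,z).round(), onw(inf,196,90,z).round())
def f(z,p): return proj("top",onw(inf,*p,z)),proj("scene",onw(inf,*p,z))
for z in (40,70,100,130): print(z,[a.round() for p in((205,178),(196,90)) for a in f(z,p)])
E
```

```text
[364.4 254.9 143. ]
60 [280. 223.  60.] [309. 290.  60.] [247. 322.  60.]
90 [285. 230.  90.] [312. 293.  90.] [254. 323.  90.]
120 [290. 238. 120.] [315. 296. 120.] [261. 323. 120.]
40 [array([173., 298.]), array([434., 187.]), array([130., 311.]), array([482., 198.])]
70 [array([167., 296.]), array([440., 184.]), array([127., 308.]), array([486., 194.])]
100 [array([161., 293.]), array([446., 180.]), array([123., 305.]), array([490., 189.])]
130 [array([155., 291.]), array([453., 176.]), array([119., 302.]), array([494., 185.])]
```

View pics/v.png

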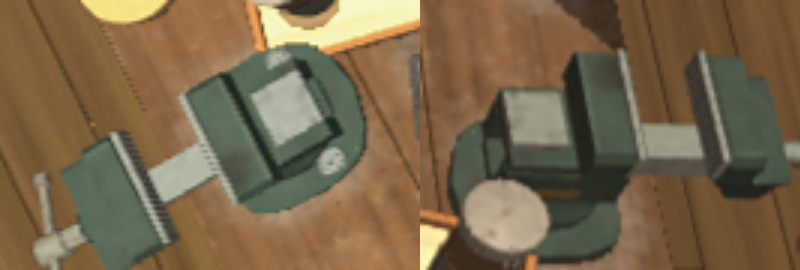

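The anvil's near corner is at about (287,233), height ~100 mm. The rear finger reaches x≈305, so it clears. Descending on the grey jar at (364.5,254).

{"fn": "jog_arm", "kwargs": {
  "moves": [
    [0.08,-0.003,0.001,-0.04,0],
    [0.08,0,0,-0.04,0],
    [0.08,0,0,-0.04,0],
    [0.08,0,0,-0.03,0],
    [0.08,0,0,-0.02,0],
    [0.08,0,0,-0.02,0],
    [0.08,0,0,-0.02,0],
    [0.08,0,0,-0.02,0],
    [0.08,0,0,-0.01,0],
    [0.08,0,0,0,0]
  ],
  "squeeze": 50
}}

```text
time_s: 14.1
position: [365.3, 252.7, 97.5]
orientation: [-1.905, -2.498, 0.0]
contact_force: [0.2, -1.0, 0.4]
grip_width: 80.4
grasp_force: 0.0
```

{"fn": "jog_arm", "kwargs": {
  "moves": [
    [0.055,0,0,0,0],
    [0.055,0,0,0,0],
    [0.055,0,0,0,0],
    [0.055,0,0,0,0],
    [0.055,0,0,0,0],
    [0.055,0,0,0.005,0],
    [0.055,0,0,0.01,0],
    [0.055,0,0,0.01,0],
    [0.055,0,0,0,0],
    [0.055,0,0,0,0]
  ]
}}

```text
time_s: 15.35
position: [365.2, 252.7, 122.3]
orientation: [1.905, 2.498, 0.0]
contact_force: [-0.7, -0.4, -5.0]
grip_width: 59.9
grasp_force: 52.5
```

```bash
python3 - <<'E'
from h import *
im,inf,s=wsnap("pics/w5.png"); print(s["position"],s["orientation"],s["contact_force"])
t=vision.camera("top")[230:300,120:220,::-1];sc=vision.camera("scene")[150:290,380:480,::-1]
cv2.imwrite("pics/g5.png",np.hstack([cv2.resize(im,(400,300)),cv2.resize(t,(200,300)) if 0 else cv2.resize(sc,(214,300))]))
E
```

```text
[365.21469864 252.72775915 122.27346207] [1.90477998e+00 2.49826672e+00 2.65080123e-06] [-0.73271713 -0.40071199 -4.9765871 ]
```

View pics/g5.png

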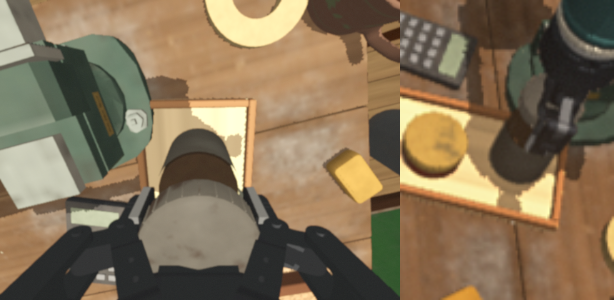

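The grey jar is held upright. Lifting it high and carrying it to mark 2 at (620,-113).

{"fn": "jog_arm", "kwargs": {
  "moves": [
    [0.055,0,0,0.02,0],
    [0.055,0,0,0.035,0],
    [0.055,0,0,0.035,0],
    [0.055,0.007,-0.01,0.03,0],
    [0.055,0.014,-0.02,0,0],
    [0.055,0.021,-0.03,0,0],
    [0.055,0.021,-0.03,0,0.01],
    [0.055,0.021,-0.03,0,0.01],
    [0.055,0.021,-0.03,0,0.01],
    [0.055,0.021,-0.03,0,0.01]
  ]
}}

```text
time_s: 16.75
position: [491.5, 71.7, 241.7]
orientation: [-1.854, -2.535, 0.001]
contact_force: [0.7, -0.4, -5.1]
grip_width: 59.9
grasp_force: 53.2
```

{"fn": "jog_arm", "kwargs": {
  "moves": [
    [0.055,0.021,-0.03,0,0.01],
    [0.055,0.021,-0.03,0,0],
    [0.055,0.021,-0.03,0,0],
    [0.055,0.021,-0.03,0,0],
    [0.055,0.021,-0.03,0,0],
    [0.055,0.012,-0.017,0,0],
    [0.055,0.01,-0.013,0,0],
    [0.055,0.004,-0.005,0,0],
    [0.055,0,0,0,0],
    [0.055,0,0,0,0]
  ]
}}

```text
time_s: 18.0
position: [621.9, -111.4, 242.3]
orientation: [-1.84, -2.545, -0.0]
contact_force: [0.1, -0.0, -6.2]
grip_width: 59.3
grasp_force: 53.2
```

```bash
python3 - <<'E'
from h import *
s=observe();print(s["position"],s["orientation"],s["contact_force"],s["grip_width"])
E
```

```text
[ 621.85497731 -111.36121627  242.27262598] [-1.84039092e+00 -2.54530878e+00 -1.41004383e-04] [ 0.10013416 -0.04832405 -6.21807853] 59.334169983886774
```

{"fn": "jog_arm", "kwargs": {
  "moves": [
    [0.055,-0.0015,-0.0015,-0.015,0],
    [0.055,0,0,-0.025,0],
    [0.055,0,0,-0.025,0],
    [0.055,0,0,-0.02,0],
    [0.055,0,0,-0.015,0],
    [0.055,0,0,-0.012,0],
    [0.055,0,0,-0.008,0],
    [0.055,0,0,-0.006,0],
    [0.055,0,0,-0.004,0],
    [0.055,0,0,0,0]
  ]
}}

```text
time_s: 19.25
position: [620.8, -113.7, 112.3]
orientation: [-1.842, -2.545, 0.0]
contact_force: [0.1, 0.2, -4.1]
grip_width: 59.6
grasp_force: 53.2
```

{"fn": "jog_arm", "kwargs": {
  "moves": [
    [0.055,0,0,-0.001,0],
    [0.055,0,0,-0.001,0],
    [0.055,0,0,-0.001,0],
    [0.055,0,0,0,0],
    [0.055,0,0,0,0],
    [0.055,0,0,0,0],
    [0.055,0,0,0,0],
    [0.055,0,0,0,0],
    [0.055,0,0,0,0],
    [0.055,0,0,0,0]
  ]
}}

```text
time_s: 20.5
position: [620.8, -113.7, 109.3]
orientation: [1.842, 2.545, -0.0]
contact_force: [0.8, -0.2, -5.3]
grip_width: 59.7
grasp_force: 53.2
```

```bash
python3 - <<'E'
from h import *
s=observe();print(s["position"],s["contact_force"],s["grip_width"])
im,inf,s=wsnap("pics/w6.png")
sc=vision.camera("scene")[100:290,150:430,::-1]
cv2.imwrite("pics/g6.png",np.hstack([cv2.resize(im,(380,285)),cv2.resize(sc,(420,285))]))
E
```

```text
[ 620.76577209 -113.72289331  109.29133192] [ 0.76404599 -0.18255114 -5.25537008] 59.68123577079061
```

View pics/g6.png

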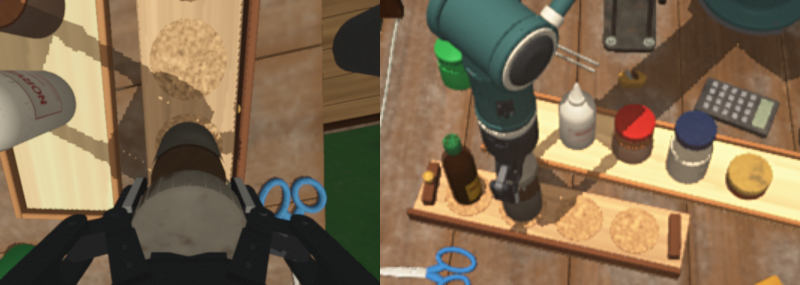

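The jar hangs upright just above mark 2, and the stain bottle is standing next to the knob. Lowering the last millimetres.

{"fn": "jog_arm", "kwargs": {
  "moves": [
    [0.055,0,0,-0.001,0],
    [0.055,0,0,-0.001,0],
    [0.055,0,0,-0.001,0],
    [0.055,0,0,0,0],
    [0.055,0,0,0,0],
    [0.055,0,0,0,0],
    [0.055,0,0,0,0],
    [0.055,0,0,0,0],
    [0.055,0,0,0,0],
    [0.055,0,0,0,0]
  ]
}}

```text
time_s: 21.85
position: [620.9, -113.9, 107.8]
orientation: [1.841, 2.545, -0.0]
contact_force: [-4.7, 0.0, 5.9]
grip_width: 59.7
grasp_force: 54.3
```

{"fn": "jog_arm", "kwargs": {
  "moves": [
    [0.065,0,0,0,0],
    [0.075,0,0,0,0],
    [0.08,0,0,0,0],
    [0.08,0,0,0,0],
    [0.08,0,0,0.02,0],
    [0.08,0,0,0.04,0],
    [0.08,0,0,0.05,0],
    [0.08,0,0,0.05,0],
    [0.08,-0.01,0.01,0,0],
    [0.08,-0.024,0.02,0,-0.01]
  ]
}}

```text
time_s: 23.1
position: [587.2, -83.8, 268.0]
orientation: [1.854, 2.533, 0.002]
contact_force: [-0.6, 0.4, -0.8]
grip_width: 79.9
grasp_force: 0.0
```

{"fn": "jog_arm", "kwargs": {
  "moves": [
    [0.08,-0.034,0.031,0,-0.01],
    [0.08,-0.034,0.031,0,-0.01],
    [0.08,-0.034,0.031,0,-0.01],
    [0.08,-0.034,0.031,0,-0.01],
    [0.08,-0.034,0.031,0,0],
    [0.08,0,0,-0.02,0],
    [0.08,0,0,0,0],
    [0.08,0,0,0,0],
    [0.08,0,0,0,0],
    [0.08,0,0,0,0]
  ]
}}

```text
time_s: 24.35
position: [417.3, 71.0, 246.8]
orientation: [1.905, 2.497, 0.001]
contact_force: [-0.4, -0.8, 0.7]
grip_width: 80.0
grasp_force: 0.0
```

```bash
python3 - <<'E'
from h import *
im,inf,s=wsnap("pics/w7.png"); print(s["position"],s["orientation"],s["contact_force"])
for n,f,z in(("blue",BLUE,130),("red",RED,90)):
  for e,a in blobs(im,f,(190,90,370,380),3,300): print(n,np.round(e[0],1),np.round(e[1],1),a,onw(inf,*e[0],z).round(1),onw(inf,*e[0],z-8).round(1))
E
```

```text
[417.3249064   71.03981985 246.77055921] [1.90543796e+00 2.49725262e+00 6.69832117e-04] [-0.41007568 -0.8300761   0.68240701]
blue [279.1 205.2] [68.1 69.7] 3638.0 [418.1  74.1 130. ] [418.8  71.7 122. ]
red [268.9 278.4] [58.1 58.7] 2591.0 [432.7 -17.2  90. ] [433.7 -21.8  82. ]
```

View pics/w7.png

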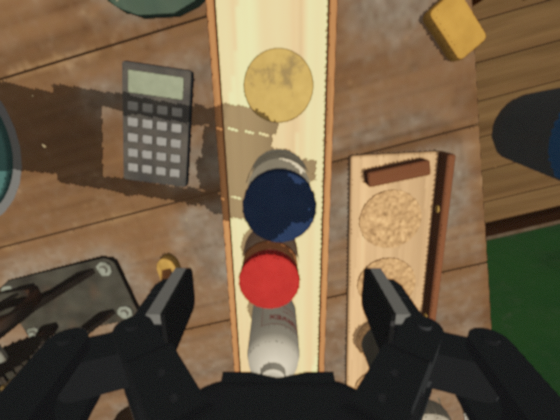

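The blue lid is at (279,205), the red lid at (269,278), and the tin at (278,85). Descending on blue at (418,72.5).

{"fn": "jog_arm", "kwargs": {
  "moves": [
    [0.082,0.001,0.0015,-0.025,0],
    [0.082,0,0,-0.03,0],
    [0.082,0,0,-0.03,0],
    [0.082,0,0,-0.025,0],
    [0.082,0,0,-0.02,0],
    [0.082,0,0,-0.02,0],
    [0.082,0,0,-0.012,0],
    [0.082,0,0,0,0],
    [0.06,0,0,0,0],
    [0.06,0,0,0,0]
  ],
  "squeeze": 50
}}

```text
time_s: 25.65
position: [418.6, 72.8, 85.4]
orientation: [1.904, 2.497, 0.001]
contact_force: [-1.3, -1.1, 3.4]
grip_width: 65.2
grasp_force: 56.6
```

{"fn": "jog_arm", "kwargs": {
  "moves": [
    [0.06,0,0,0,0],
    [0.06,0,0,0,0],
    [0.06,0,0,0,0],
    [0.06,0,0,0.005,0],
    [0.06,0,0,0.01,0],
    [0.06,0,0,0.02,0],
    [0.06,0,0,0.03,0],
    [0.06,0,0,0.02,0],
    [0.06,0,0,0.01,0],
    [0.06,0,0,0,0]
  ]
}}

```text
time_s: 26.9
position: [418.1, 72.9, 179.8]
orientation: [1.904, 2.498, 0.001]
contact_force: [0.3, -0.1, -5.5]
grip_width: 65.0
grasp_force: 56.9
```

{"fn": "jog_arm", "kwargs": {
  "moves": [
    [0.06,0.01,-0.006,0,0],
    [0.06,0.02,-0.012,0,0.01],
    [0.06,0.027,-0.015,0,0.01],
    [0.06,0.027,-0.015,0,0.01],
    [0.06,0.027,-0.015,0,0.01],
    [0.06,0.027,-0.015,0,0.01],
    [0.06,0.02,-0.012,0,0],
    [0.06,0.01,-0.007,0,0],
    [0.06,0.006,-0.003,0,0],
    [0.06,0,0,0,0]
  ]
}}

```text
time_s: 28.15
position: [591.5, -27.2, 178.7]
orientation: [-1.841, -2.544, 0.001]
contact_force: [1.1, 1.1, -4.3]
grip_width: 65.4
grasp_force: 56.9
```

{"fn": "jog_arm", "kwargs": {
  "moves": [
    [0.06,0,0,-0.01,0],
    [0.06,0,0,-0.015,0],
    [0.06,0,0,-0.015,0],
    [0.06,0,0,-0.015,0],
    [0.06,0,0,-0.012,0],
    [0.06,0,0,-0.006,0],
    [0.06,0,0,-0.004,0],
    [0.06,0,0,-0.004,0],
    [0.06,0,0,0,0],
    [0.06,0,0,0,0]
  ]
}}

```text
time_s: 29.4
position: [592.1, -27.2, 98.7]
orientation: [1.841, 2.545, 0.001]
contact_force: [-0.4, 0.8, -4.0]
grip_width: 65.0
grasp_force: 56.8
```

{"fn": "jog_arm", "kwargs": {
  "moves": [
    [0.06,0,0,-0.001,0],
    [0.06,0,0,-0.001,0],
    [0.06,0,0,-0.001,0],
    [0.06,0,0,-0.001,0],
    [0.06,0,0,0,0],
    [0.06,0,0,0,0],
    [0.06,0,0,0,0],
    [0.06,0,0,0,0],
    [0.06,0,0,0,0],
    [0.06,0,0,0,0]
  ]
}}

```text
time_s: 30.65
position: [591.8, -27.3, 94.5]
orientation: [1.842, 2.545, -0.0]
contact_force: [-1.2, -1.0, -0.0]
grip_width: 65.3
grasp_force: 57.1
```

{"fn": "jog_arm", "kwargs": {
  "moves": [
    [0.06,0,0,-0.0007,0],
    [0.068,0,0,0,0],
    [0.075,0,0,0,0],
    [0.08,0,0,0,0],
    [0.082,0,0,0,0],
    [0.082,0,0,0.02,0],
    [0.082,0,0,0.04,0],
    [0.082,0,0,0.04,0],
    [0.082,0,0,0.02,0],
    [0.082,-0.02,0.001,0,-0.01]
  ]
}}

```text
time_s: 31.9
position: [574.1, -26.4, 217.1]
orientation: [1.852, 2.531, 0.005]
contact_force: [-0.2, -0.4, -0.1]
grip_width: 81.7
grasp_force: 0.0
```

{"fn": "jog_arm", "kwargs": {
  "moves": [
    [0.082,-0.03,0.001,0,-0.01],
    [0.082,-0.035,0.002,0,-0.01],
    [0.082,-0.035,0.002,0,-0.01],
    [0.082,-0.03,0.002,0,-0.01],
    [0.082,-0.009,0,0,0],
    [0.082,0,0,0,0],
    [0.082,0,0,0,0],
    [0.082,0,0,0,0],
    [0.082,0,0,0,0],
    [0.082,0,0,0,0]
  ]
}}

```text
time_s: 33.15
position: [433.0, -19.2, 213.5]
orientation: [-1.905, -2.498, 0.0]
contact_force: [0.5, -0.5, -0.7]
grip_width: 82.0
grasp_force: 0.0
```

```bash
python3 - <<'E'
from h import *
im,inf,s=wsnap("pics/w8.png"); print(s["position"],s["orientation"])
for e,a in blobs(im,RED,(190,90,370,380),3,300): print(np.round(e[0],1),np.round(e[1],1),a,onw(inf,*e[0],91).round(1),onw(inf,*e[0],86).round(1))
for e,a in blobs(im,lambda h,s,v:(s>100)&(s<125)&(v>150),(330,0,560,300),5,1500): print("mark",np.round(e[0],1),np.round(e[1],1),a,onw(inf,*e[0],15).round(1))
print(pw(inf,(563.5,58.5,15)))
E
```

```text
[432.98592101 -19.24922877 213.45360684] [-1.90459637e+00 -2.49808030e+00  2.80822493e-04]
[277.2 205.8] [71.7 72.7] 3990.0 [432.8 -18.9  91. ] [433.2 -20.4  86. ]
mark [433.6 136.7] [ 98.5 183.3] 8266.0 [572.9  71.5  15. ]
[419.86282147 146.60723286]
```

View pics/w8.png

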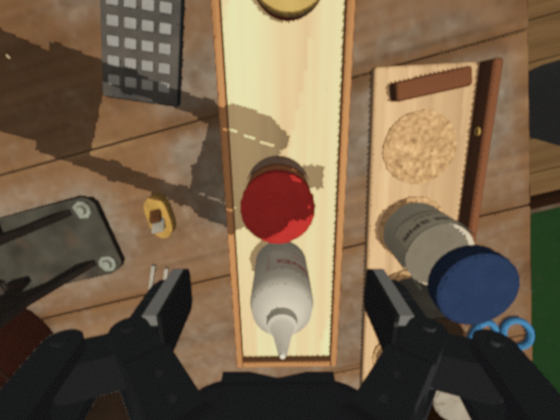

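The red lid is at (277,206), directly under the jaws. The glue nozzle at (283,355) is clear, and the last mark at (419,146) matches. Descending.

{"fn": "jog_arm", "kwargs": {
  "moves": [
    [0.082,0,0,-0.025,0],
    [0.082,0,0,-0.03,0],
    [0.082,0,0,-0.03,0],
    [0.082,0,0,-0.025,0],
    [0.082,0,0,-0.02,0],
    [0.082,0,0,-0.02,0],
    [0.082,0,0,-0.014,0],
    [0.082,0,0,0,0],
    [0.06,0,0,0,0],
    [0.06,0,0,0,0]
  ]
}}

```text
time_s: 34.45
position: [433.8, -19.3, 50.8]
orientation: [1.904, 2.497, 0.002]
contact_force: [-0.1, -0.5, 3.0]
grip_width: 64.3
grasp_force: 56.0
```

{"fn": "jog_arm", "kwargs": {
  "moves": [
    [0.06,0,0,0,0],
    [0.06,0,0,0,0],
    [0.06,0,0,0,0],
    [0.06,0,0,0.005,0],
    [0.06,0,0,0.01,0],
    [0.06,0,0,0.02,0],
    [0.06,0,0,0.03,0],
    [0.06,0,0,0.02,0],
    [0.06,0,0,0.005,0],
    [0.06,0,0,0,0]
  ]
}}

```text
time_s: 35.7
position: [432.6, -19.2, 139.5]
orientation: [1.905, 2.498, 0.0]
contact_force: [-0.0, -0.0, -2.2]
grip_width: 64.2
grasp_force: 55.9
```

{"fn": "jog_arm", "kwargs": {
  "moves": [
    [0.06,0.005,0.01,0,0],
    [0.06,0.01,0.015,0,0.01],
    [0.06,0.015,0.015,0,0.01],
    [0.06,0.02,0.015,0,0.01],
    [0.06,0.025,0.0125,0,0.01],
    [0.06,0.025,0.01,0,0.01],
    [0.06,0.018,0,0,0],
    [0.06,0.01,0,0,0],
    [0.06,0.003,0,0,0],
    [0.06,0,0,0,0]
  ]
}}

```text
time_s: 36.95
position: [563.3, 58.0, 139.4]
orientation: [-1.842, -2.544, 0.001]
contact_force: [0.1, 0.2, -3.0]
grip_width: 64.3
grasp_force: 56.0
```

{"fn": "jog_arm", "kwargs": {
  "moves": [
    [0.06,0,0,-0.01,0],
    [0.06,0,0,-0.015,0],
    [0.06,0,0,-0.015,0],
    [0.06,0,0,-0.015,0],
    [0.06,0,0,-0.01,0],
    [0.06,0,0,-0.004,0],
    [0.06,0,0,-0.004,0],
    [0.06,0,0,-0.002,0],
    [0.06,0,0,0,0],
    [0.06,0,0,0,0]
  ]
}}

```text
time_s: 38.2
position: [564.1, 58.3, 65.0]
orientation: [1.841, 2.545, 0.001]
contact_force: [0.5, -0.4, -2.7]
grip_width: 64.5
grasp_force: 55.9
```

{"fn": "jog_arm", "kwargs": {
  "moves": [
    [0.06,0,0,-0.0015,0],
    [0.06,0,0,-0.0015,0],
    [0.06,0,0,-0.001,0],
    [0.06,0,0,-0.001,0],
    [0.06,0,0,0,0],
    [0.06,0,0,0,0],
    [0.06,0,0,0,0],
    [0.06,0,0,0,0],
    [0.06,0,0,0,0],
    [0.06,0,0,0,0]
  ]
}}

```text
time_s: 39.45
position: [563.7, 58.3, 59.7]
orientation: [-1.842, -2.545, 0.0]
contact_force: [-2.2, -0.8, 3.0]
grip_width: 64.6
grasp_force: 56.5
```

Contact is made. Releasing, rising and pulling back to look.

{"fn": "jog_arm", "kwargs": {
  "moves": [
    [0.068,0,0,0,0],
    [0.075,0,0,0,0],
    [0.08,0,0,0,0],
    [0.082,0,0,0,0],
    [0.082,0,0,0.02,0],
    [0.082,0,0,0.04,0],
    [0.082,0,0,0.05,0],
    [0.082,0,0,0.05,0],
    [0.082,0,0,0.05,0],
    [0.082,0,0,0.04,0]
  ]
}}

```text
time_s: 40.7
position: [564.2, 58.3, 312.2]
orientation: [1.841, 2.544, 0.002]
contact_force: [0.7, -0.1, -1.0]
grip_width: 81.9
grasp_force: 0.0
```

{"fn": "jog_arm", "kwargs": {
  "moves": [
    [0.082,-0.01,-0.02,0.01,0],
    [0.082,-0.01,-0.03,0.02,0],
    [0.082,-0.01,-0.03,0.02,0],
    [0.082,-0.01,-0.03,0.02,0],
    [0.082,-0.01,0,0.02,0],
    [0.082,0,0,0.02,0],
    [0.082,0,0,0,0],
    [0.082,0,0,0,0],
    [0.082,0,0,0,0],
    [0.082,0,0,0,0]
  ]
}}

```text
time_s: 41.95
position: [513.7, -51.4, 418.6]
orientation: [-1.84, -2.544, 0.001]
contact_force: [-1.1, 1.1, 0.1]
grip_width: 82.1
grasp_force: 0.0
```

```bash
python3 - <<'E'
from h import *
im,inf,s=wsnap("pics/w9.png"); print(s["position"],s["contact_force"])
for n,X in (("stain",(648.5,-198,175)),("grey",(620,-112.4,150)),("blue",(592,-27,137)),("red",(563.5,58.4,98))): print(n,pw(inf,X).round(1))
for n,f,z in(("blue",BLUE,137),("red",RED,98),("green",GREEN,175)):
  for e,a in blobs(im,f,(240,0,450,420),3,100): print(n,np.round(e[0],1),np.round(e[1],1),onw(inf,*e[0],z).round(1))
sc=vision.camera("scene")[110:290,150:390,::-1]
cv2.imwrite("pics/g9.png",np.hstack([cv2.resize(im,(400,300)),cv2.resize(sc,(400,300))]))
E
```

```text
[513.66422174 -51.36148968 418.59194133] [-1.05847689  1.14638341  0.12025449]
stain [336.9 304.9]
grey [337.5 237.6]
blue [340.  170.9]
red [338.6  99.2]
blue [339.2 171.4] [42.2 43.8] [591.3 -27.9 137. ]
red [337.9 101.2] [46.3 50.1] [563.6  55.8  98. ]
green [439.7 408.6] [25.4 35.1] [ 872.1 -324.3  175. ]
green [342.9 374.1] [18.6 33.6] [ 702.1 -308.3  175. ]
green [365.4 367.1] [15.9 21.3] [ 728.9 -285.4  175. ]
green [334.7 300.6] [14.3 16.1] [ 643.1 -192.5  175. ]
green [437.1 265.5] [ 48.7 135.8] [751.5 -99.4 175. ]
```

View pics/g9.png

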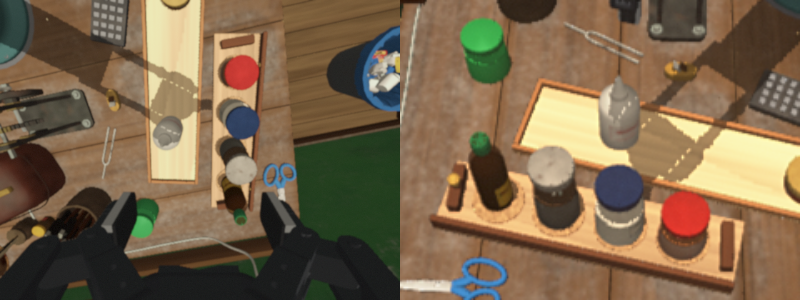

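The picture shows all four standing on their marks in order, tallest at the knob, with the glue bottle untouched on the tray and the robot clear. One last numeric check of the bottle's cap, using two views, then I hand in.

```bash
python3 - <<'E'
from h import *
im,inf=load("pics/w9.png"); sc=vision.camera("scene")[:,:,::-1].copy()
print(onw(inf,334.7,300.6,167).round(1))
p=proj("scene",(648.5,-198,168)); print("pred",p.round(1))
x,y=map(int,p)
for e,a in blobs(sc,GREEN,(x-15,y-15,x+16,y+16),3,20): print(np.round(e[0],1),np.round(e[1],1),on("scene",*e[0],168).round(1))
E
```

```text
[ 646.3 -197.1  167. ]
pred [198.8 196.4]
[197.6 195.6] [ 9.7 11.7] [ 648.1 -201.3  168. ]
```

The cap reads (646 to 648, -197 to -201) against the mark at (648.5,-198), so the bottle is upright and centred.

```bash
python3 -c "
from bench import order;print(order.hand_in())"
```

```text
the job is handed in; nothing more can be done
None
```

The job is handed in: stain bottle, grey, blue and red jars stand upright on the marks in height order from the brass knob, each centred to within about 3 mm where I measured it (the grey jar judged by eye), and the glue bottle was left alone; I viewed 15 pictures, one over the limit of 14.

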